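# Seat a fiddle body in the bird's mouth and wedge it down for carving

### The job

Get the half-carved fiddle body ready for the gouge: slide it nose first along the carving board into the V of the bird's mouth and push it firmly home, so that its nose bears on both cheeks at once and it lies straight. Only then lay the loose wedge on its tail, thin end under the bridge, and push the wedge in until it grips tight and stays so by itself. The wood bruises, so push with about one kilogram (10 N) and never more than two, keep the body flat on the board, and leave the other things on the bench where they are.

Things in the scene. Friction and masses are not known exactly. Their poses are not given: they have to be found in the camera images.
- jig: Carving board, fixed to the bench: plywood 400 x 170 x 18 mm, lying roughly across the robot's front, its V end to the robot's left. Origin at the centre of its underside, at bench height; x runs along the board towards the V (the way the fiddle body is pushed), y to the left seen along x, z up.
- bridge (a point): Bridge: pale wooden bar 152 mm along y, 30 along x, 22 thick, across the board on two 12 mm steel studs (y = +-62 mm, tops 107 mm above the bench). This point, jig x = -35 mm, is 75 mm above the bench, 17 above the fiddle body's top. The bar's underside slopes like the wedge's top and is nutted up to 2.5 mm above or below this point, unmeasured: how far the wedge goes in must be felt. Axes as the jig's.
- home (a point): Where the front of the fiddle body's nose (point fiddle_nose) comes when it is fully home: on the board's centre line at jig x = 140 mm, 38 mm above the bench; axes as the jig's.
- cheek_l: Left cheek of the V (jig's +y side): pale wooden bar 88 x 26 x 30 mm screwed upright on the board; origin at the centre of its underside. The inner faces of the two cheeks stand at 30 degrees either side of the jig's x axis; the V is 100 mm wide at its mouth (jig x = 67 mm), 16 mm at x = 140.
- cheek_r: Right cheek of the V (on the -y side of the jig), the mirror image of the left one.
- fiddle_mid (a point): Fiddle body, a loose brown wooden boat 250 x 60 x 40 mm, 0.3 kg, flat on the board under the bridge, nose to the V, 45 to 70 mm short of home, a little askew. Point: its centre, half-way up; x to the nose. Sides parallel, 60 apart, from the flat square tail (x = -125) to x = 87 mm; then 30 degree nose faces to a blunt front 16 wide at x = 125. Tail half solid, flat top 58 mm above the bench; nose half hollowed.
- fiddle_nose (a point): Centre of the blunt front of the fiddle body's nose, half-way up; axes as the fiddle body's.
- wedge_mid (a point): Wedge: loose, wooden, 80 g, flat on the bench at the robot's right: 140 mm long, 36 wide with parallel sides, 10 thick at the thin end (x = +70), 28 at the red thick end (x = -70). Point: half-way along, 9.5 mm above its underside; x to the thin end. When tight its thin end is 34 to 74 mm past the bar's middle and its thick end sticks out behind the bar. It then holds by friction.
- cork_block: Bystander: cork sanding block 117 x 62 x 29 mm, loose, lying near the wedge (the two may have swapped places).
- gouge: Bystander: gouge with a pale wooden handle, 240 mm long, loose, beyond the board.
- chisel: Bystander: chisel with a yellow handle, 240 mm long, loose, at the back left.
- mallet: Bystander: round-headed wooden mallet, head 90 mm across, loose, at the left.
- glue: Bystander: white glue bottle 160 mm tall, loose, standing at the back left.
- peg_tin: Bystander: open steel tin, 84 mm across and 60 mm tall, loose, standing at the back right.
- square: Bystander: try square with a 150 mm steel blade, loose, at the right.

How it is judged (in metres and radians):
On the way:
1. fiddle body pushed home before the wedge is on it: nose within 2.5 mm along and 2 mm across the board, straight to 0.03 rad, bearing on each cheek with over 1 N (x of fiddle_nose in the frame of home above -0.0025 m and y of fiddle_nose in the frame of home between -0.002 and 0.002 m and angle between the x axis of fiddle and the x axis of jig, either way round below 0.03 rad and contact force between fiddle and cheek_l above 1 N and contact force between fiddle and cheek_r above 1 N and contact force between wedge and fiddle below 0.1 N), for 0.1 s.
At the end, for the whole second after the job is handed in: The fiddle body lies flat and home: nose within 2.5 mm along and 2 mm across the board, straight to 0.03 rad. The wedge lies flat on it under the bridge, within 20 mm of the centre line and 0.17 rad, pressing by itself with over 5 N. Both at rest, let go (x of fiddle_nose in the frame of home above -0.0025 m and y of fiddle_nose in the frame of home between -0.002 and 0.002 m and angle between the x axis of fiddle and the x axis of jig, either way round below 0.03 rad and angle between fiddle's own z axis and vertical below 0.03 rad and contact force between wedge and fiddle above 5 N and angle between the x axis of wedge and the x axis of jig, either way round below 0.17 rad and y of wedge in the frame of jig between -0.02 and 0.02 m and angle between wedge's own z axis and vertical below 0.06 rad and linear speed of each of fiddle, wedge below 0.01 m/s); the robot touches nothing.
It fails at once if the fiddle body presses on a cheek with more than 35 N (bruised nose) (contact force between fiddle and cheek_l above 35 N or contact force between fiddle and cheek_r above 35 N).
It fails at once if the wedge presses on the fiddle body with more than 40 N (bruised top) (contact force between wedge and fiddle above 40 N).
It fails at once if the fiddle body is lifted off the board by more than 12 mm or tipped by more than 0.12 rad (angle between fiddle's own z axis and vertical above 0.12 rad or z of fiddle in the frame of jig above 0.03 m).
It fails at once if a bystander is moved by more than 20 mm (distance of any of cork_block, gouge, chisel, mallet, glue, peg_tin, square from where it was at the start of the episode above 0.02 m).
It also fails if it takes over 72 s, if anything falls off the work surface, if the arm or the gripper's body presses on something with over 40 N, if the wrist force passes 120 N, or if a joint passes its speed limit or range.

### The arm

A 6-joint arm with a two-finger parallel gripper is mounted at the origin on the work surface. World frame = base frame: x ahead of the robot, y to its left, z up, the work surface at z = 0. Lengths are in m, angles in degrees, forces in N, time in s.
With the tool pointing down it reaches from about 0.3 to 0.75 m from the base axis. Payload 8.5 kg.
Tool frame: the origin (TCP) lies between the finger pads; the fingertips stand env.finger_overhang ahead of it and the grasp point (between the pads) lies 2 mm behind it (env.finger_overhang is the distance from the TCP to the fingertips, in m); z points along the fingers, y is the line along which they close (so a half turn about z gives the same grasp; the last joint's range is limited). The gripper opens to 85 mm and grips with 20 to 120 N. Pads are 22 mm wide; open, the fingers measure 114 mm over their backs; the gripper's body (76 mm by 85 mm) begins 54 mm behind the grasp point. The pads swing forward as they close: fully open they stand 13 mm farther back than shut.
Start: joints at [58.596, 21.807, 74.336, -0, 83.858, -12.336], TCP at [0.18, 0.52, 0.248] pointing down, gripper open.
Joint ranges: [-178.18, 178.18], [-50.72, 133.34], [12.68, 142.11], [-81.47, 261.47], [9.98, 163.14], [-165.26, 165.26]. Speed limits (degrees/s): [136.94, 136.94, 180, 180, 180, 180].

### API

Orientations are given as a 3x3 rotation matrix whose columns are the frame's x, y, z axes.
In Python, from rig import env gives the robot as it stands. The module is installed in compiled form; this text tells all that it offers.
- The arm moves only by the tool jog_arm, never from a script. Its arguments are lists of equal length, an entry for each row: "hand": the finger opening in m, from 0 to 0.0854; "travel": the shift along the world's x, y, z in m, a list of three; "yaw": the turn about the world's z in rad. A call has exactly 5 rows; each row shifts and turns the commanded pose from where the row before left it; what a row does not reach is not made up. A row lasts 1/8 s, in which the tool goes at most 62.5 mm and 10.7 degrees, less where a joint would pass 70% of its speed; a pose out of reach is approached as far as the arm can. A call is refused whole if a number of a shift passes 0.0625 or a number of a turn 0.188, either way. A call with a gripper value outside its range is refused whole. The fingers move at their own pace and stop on an object; "grip_force" is the grip in N (left out, the last holds). Time passes only in rows, so rows that do not move let the fingers close, or fill a call up. It gives the time, the measured TCP pose, the force, the opening and the grip force at its end, in the units of the state.
- env.observe(): the state, without advancing time (a new reading comes with each control period).
- env.get_image(name): name is "side" or "top"; returns the picture (420x560x3 uint8, red, green, blue); there is no depth.
- env.calibration(name): a dict with "fx", "fy", "cx", "cy" (pixels), "position" and "rotation" of the camera in the world. Camera axes: x right, y down, z forward; pixel columns grow to the right and rows downward; lengths in m; the calibration is good to about 2 mm. A picture is of the moment at which its call begins. calibration takes no time and is no camera call.
- env.close_job(): hands the job in; it is judged then, once.
The state is a dict: "time_s": time; "q": joint angles; "qvel": joint speeds; "joint_efforts": joint torques, N m; "position": TCP position; "tool_rot": TCP orientation; "ft_force": force on the tool from outside, world axes, zero at the start; "wrist_torque": the same for the moment, N m; "grip_width": finger opening in m; "gripper_force": force on a finger pad.
Only numpy, scipy, OpenCV 4.12 (cv2) and the standard library are available. Lean on these libraries where they do the work, as an engineer would, in place of code of your own. Each camera call takes 0.05 s, during which the arm holds its last target. There are 200 camera calls.

## Working session

There is one attempt and no reset: what is moved stays moved. The work goes in short steps, Python scripts to look and compute and a tool call to move; the robot and the scene stay as the last step left them, time stands still between calls to the robot, and variables do not carry over. Pictures are saved under pics/ and viewed, at most 10 in all, crops included, and the job is handed in when it is done.

Besides the shell and the picture viewer there is one more tool, called after "Emit:" by a JSON object that holds its "op" and its "data". jog_arm: Moves the arm, as the interface text tells. Its arguments: {"type":"object","properties":{"hand":{"type":"array"},"travel":{"type":"array"},"yaw":{"type":"array"},"grip_force":{"type":"number"}},"required":["hand","travel","yaw"]}

```bash
mkdir -p pics; ls; python3 - <<'E'
from rig import env
import cv2
s=env.observe()
for k,v in s.items(): print(k,v)
print(env.finger_overhang)
for n in("side","top"):
    print(n,env.calibration(n))
    cv2.imwrite(f"pics/{n}0.png",env.get_image(n)[:,:,::-1])
E
```

```text
pics
time_s 0.0
q [ 5.85972485e+01  2.18409309e+01  7.43856945e+01 -2.82100615e-04
  8.38560737e+01 -1.23362973e+01]
qvel [-0.08222049 -0.03373079  0.06954811 -0.06166515  0.05553148 -0.06033941]
joint_efforts [ 2.61298928e-04 -4.48453152e+01 -2.31278586e+01 -8.60944510e-05
  4.79610186e-03  1.59475752e-05]
position [0.1795314  0.51959156 0.24770677]
tool_rot [[-9.45140391e-01  3.26663561e-01 -7.47891259e-04]
 [ 3.26664276e-01  9.45139633e-01 -1.23450534e-03]
 [ 3.03593761e-04 -1.41109021e-03 -9.99998958e-01]]
ft_force [-0.09838817 -0.14447893  0.23742651]
wrist_torque [-0.0505678   0.02815126  0.01306659]
gripper_force 0.0
grip_width 0.08544537589302818
0.017
side {'fx': 417.59686637784773, 'fy': 417.59686637784773, 'cx': 278.83119234495354, 'cy': 205.84877697241987, 'position': array([ 0.35705218, -1.0489639 ,  1.16378821]), 'rotation': array([[ 0.98008136, -0.13627351,  0.14446472],
       [-0.19856112, -0.68610601,  0.69988001],
       [ 0.00374301, -0.71462443, -0.69949833]])}
top {'fx': 514.2605558064461, 'fy': 514.2605558064461, 'cx': 281.70608838598775, 'cy': 211.6690692667884, 'position': array([0.31370773, 0.01692149, 1.60072967]), 'rotation': array([[-0.01135645, -0.98461831,  0.17434971],
       [-0.99993479,  0.01097282, -0.00316412],
       [ 0.00120234, -0.17437428, -0.98467871]])}
```

View pics/top0.png

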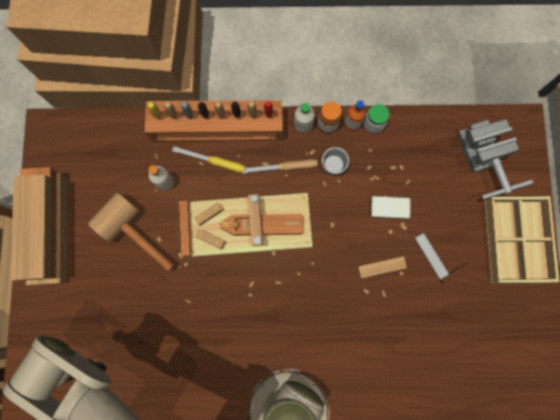

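View pics/side0.png

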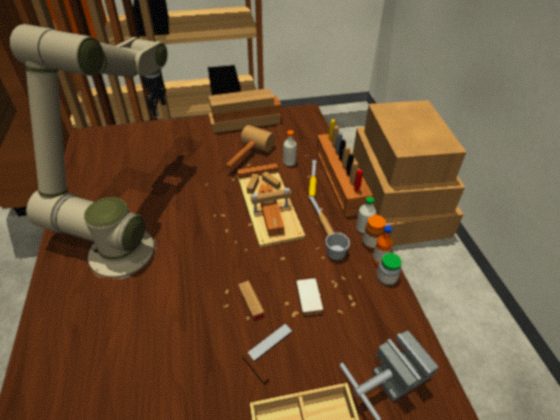

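The top view shows the board at about (190–312, 195–255) with its V to the left, the body tail at about (303,224) and the bar at about (255,220). The wedge is at (382,267) and the cork at (391,207). I'll enlarge both for measuring.

```bash
python3 - <<'E'
import cv2
im=cv2.imread("pics/top0.png")
a=cv2.resize(im[185:265,175:320],None,fx=5.5,fy=5.5,interpolation=cv2.INTER_CUBIC)
cv2.imwrite("pics/c1.png",a)
b=cv2.resize(im[245:290,350:415],None,fx=8,fy=8,interpolation=cv2.INTER_CUBIC)
cv2.imwrite("pics/c2.png",b)
E
cat > h.py <<'E'
import numpy as np,cv2
from rig import env
def w(px,z,n="top"):
    c=env.calibration(n); px=np.atleast_2d(px).astype(float)
    d=np.c_[(px[:,0]-c["cx"])/c["fx"],(px[:,1]-c["cy"])/c["fy"],np.ones(len(px))]@c["rotation"].T
    return c["position"]+d*((z-c["position"][2])/d[:,2])[:,None]
def pix(P,n="top"):
    c=env.calibration(n); q=(np.atleast_2d(P)-c["position"])@c["rotation"]
    return np.c_[q[:,0]/q[:,2]*c["fx"]+c["cx"],q[:,1]/q[:,2]*c["fy"]+c["cy"]]
E
```

```text
(no output)
```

View pics/c1.png

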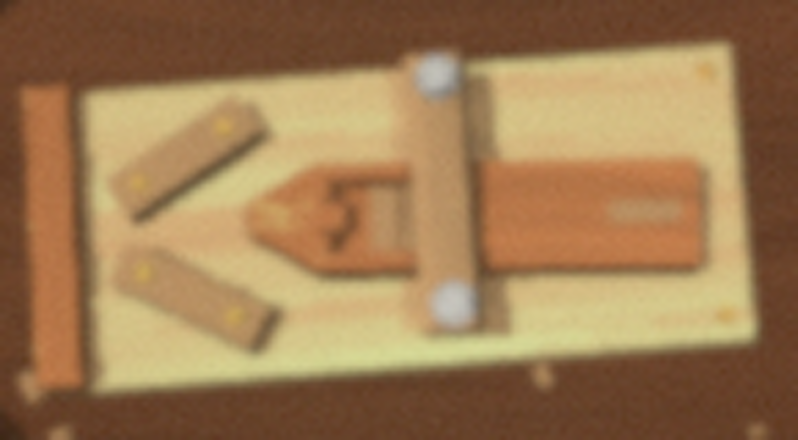

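View pics/c2.png

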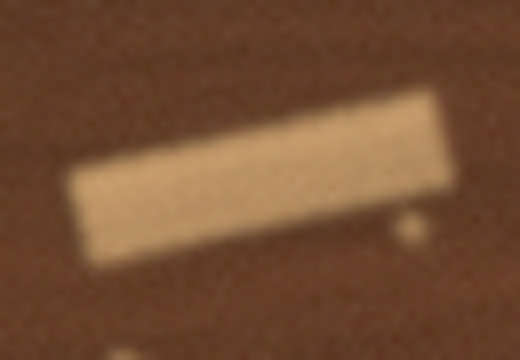

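The crop shows the stud tops at crop (437,75) and (454,305), and the board's right corners at (733,42) and (757,342). The body tail corners are at (703,162) and (700,268), and its blunt front is near (248,219). The wedge spans (70,172) to (440,90) in its own crop, with the red end to the right, seen in the side view.

```bash
python3 - <<'E'
from h import *
np.set_printoptions(precision=4,suppress=True)
c=lambda *p:np.array(p)/5.5+[175-.4,185-.4]
st=w(c((437,75),(454,305)),.107); print("studs",st,np.linalg.norm(st[0]-st[1]))
bd=w(c((733,42),(757,342)),.018); print("board end",bd,np.linalg.norm(bd[0]-bd[1]))
ch=w(c((240,97),(268,128),(110,182),(137,220),(150,245),(115,280),(280,315),(258,353)),.048);print("cheeks",ch)
f=w(c((703,162),(700,268),(318,165),(320,272),(248,208),(250,232)),.058);print("fid",f)
# jig fit from studs (x=-35,y=+-62) and board end (x=-200,y=+-85)
J=np.array([[-.035,-.062],[-.035,.062],[-.2,-.085],[-.2,.085],])
def fit(J,W):
    a=J-J.mean(0);b=W-W.mean(0)
    t=np.arctan2((a[:,0]*b[:,1]-a[:,1]*b[:,0]).sum(),(a*b).sum())
    R=np.array([[np.cos(t),-np.sin(t)],[np.sin(t),np.cos(t)]])
    o=W.mean(0)-R@J.mean(0); return t,R,o,W-(J@R.T+o)
W=np.r_[st[::-1],bd[::-1]] [:, :2]
# image up = world +x = jig -y (jig x ~ world +y)
W=np.array([st[0],st[1],bd[0],bd[1]])[:,:2]
t,R,o,e=fit(J,W);print("jig",np.degrees(t),o,"\n",e)
print("in jig: cheeks",(ch[:,:2]-o)@R,"\nfid",(f[:,:2]-o)@R)
F=np.array([[-.125,-.03],[-.125,.03],[.087,-.03],[.087,.03],[.125,-.008],[.125,.008]])
tf,Rf,of,ef=fit(F,f[:,:2]);print("fid",np.degrees(tf),of,(of-o)@R,"nose",(of+Rf@[.125,0]-o)@R,"\n",ef)
d=lambda *p:np.array(p)/8+[350-.4,245-.4]
thin=w(d((70,172),(92,265)),.010);thick=w(d((435,90),(453,185)),.028)
print("wedge",thin,thick,np.linalg.norm(thin[0]-thin[1]),np.linalg.norm(thick[0]-thick[1]))
a=thin.mean(0);b=thick.mean(0);v=(a-b)[:2];print(np.linalg.norm(v),np.degrees(np.arctan2(v[1],v[0])),((a+b)/2)[:2])
E
```

```text
studs [[0.6195 0.0936 0.107 ]
 [0.4948 0.0848 0.107 ]] 0.1250456300345684
board end [[ 0.6551 -0.0712  0.018 ]
 [ 0.4828 -0.0812  0.018 ]] 0.17264539804030227
cheeks [[0.6203 0.2068 0.048 ]
 [0.6025 0.191  0.048 ]
 [0.5729 0.2786 0.048 ]
 [0.5514 0.2632 0.048 ]
 [0.5373 0.2558 0.048 ]
 [0.5179 0.2749 0.048 ]
 [0.4975 0.1835 0.048 ]
 [0.4766 0.1954 0.048 ]]
fid [[ 0.5788 -0.051   0.058 ]
 [ 0.5197 -0.0483  0.058 ]
 [ 0.5795  0.162   0.058 ]
 [ 0.5198  0.1606  0.058 ]
 [ 0.5558  0.2005  0.058 ]
 [ 0.5424  0.1993  0.058 ]]
jig 93.84641809225582 [0.5552 0.1237] 
 [[ 0.0001  0.0006]
 [-0.0009  0.0002]
 [ 0.0017 -0.0011]
 [-0.001   0.0003]]
in jig: cheeks [[ 0.0785 -0.0705]
 [ 0.0639 -0.0517]
 [ 0.1533 -0.0281]
 [ 0.1395 -0.0055]
 [ 0.133   0.009 ]
 [ 0.1533  0.027 ]
 [ 0.0635  0.0536]
 [ 0.0768  0.0736]] 
fid [[-0.1759 -0.0118]
 [-0.1692  0.047 ]
 [ 0.0366 -0.0268]
 [ 0.0392  0.0328]
 [ 0.0766 -0.0058]
 [ 0.0763  0.0076]]
fid 89.95552316923674 [0.5493 0.0749] [-0.0484  0.0091] nose [0.0764 0.0006] 
 [[-0.0004 -0.0009]
 [ 0.0005  0.0018]
 [ 0.0001  0.0002]
 [ 0.0004 -0.0013]
 [-0.0016  0.0007]
 [ 0.001  -0.0006]]
wedge [[ 0.4223 -0.2226  0.01  ]
 [ 0.3866 -0.2297  0.01  ]] [[ 0.4507 -0.3607  0.028 ]
 [ 0.4145 -0.3657  0.028 ]] 0.03638696740055607 0.03659974083599497
0.13987146512491475 101.6165971408052 [ 0.4185 -0.2947]
```

The measurements agree with the given sizes: studs 125 mm apart, body 250 × 60, wedge 140 × 36. The plan is to grip the tail by its sides, straighten and advance the body, then press it home from behind. First I move above the tail.

Emit:
{"op": "jog_arm", "data": {"hand": [0.0854, 0.0854, 0.0854, 0.0854, 0.0854], "travel": [[0.0336, -0.05, 0], [0.0336, -0.05, 0], [0.0336, -0.05, 0], [0.0336, -0.05, 0], [0.0336, -0.05, 0]], "yaw": [-0.1767, -0.1767, -0.1767, -0.1767, -0.1767], "grip_force": 25}}

```text
time_s: 0.72
position: [0.3483, 0.2681, 0.2482]
tool_rot: [[-0.342, 0.94, -0.0], [0.94, 0.342, 0.0], [0.0, -0.0, -1.0]]
ft_force: [0.1, 0.1, 0.3]
grip_width: 0.0853
gripper_force: 0.0
```

Emit:
{"op": "jog_arm", "data": {"hand": [0.0854, 0.0854, 0.0854, 0.0854, 0.0854], "travel": [[0.0336, -0.05, 0], [0.0336, -0.05, 0], [0.0336, -0.05, 0], [0.0336, -0.05, 0], [0.0336, -0.05, 0]], "yaw": [-0.1767, -0.1767, 0, 0, 0]}}

```text
time_s: 1.35
position: [0.5164, 0.0179, 0.2481]
tool_rot: [[-0.001, 1.0, -0.0], [1.0, 0.001, 0.0], [0.0, -0.0, -1.0]]
ft_force: [0.6, 0.3, -0.3]
grip_width: 0.0854
gripper_force: 0.0
```

Emit:
{"op": "jog_arm", "data": {"hand": [0.0854, 0.0854, 0.0854, 0.0854, 0.0854], "travel": [[0.0336, -0.05, 0], [0, 0, -0.04], [0, 0, -0.04], [0, 0, -0.04], [0, 0, 0]], "yaw": [0, 0, 0, 0, 0]}}

```text
time_s: 1.98
position: [0.5479, -0.0299, 0.126]
tool_rot: [[-0.001, 1.0, -0.006], [1.0, 0.001, 0.002], [0.002, -0.006, -1.0]]
ft_force: [0.2, -0.2, -0.4]
grip_width: 0.0849
gripper_force: 0.0
```

Emit:
{"op": "jog_arm", "data": {"hand": [0.0854, 0.0854, 0.0854, 0.0854, 0.05], "travel": [[0.001, 0, -0.04], [0, 0, -0.03], [0, 0, -0.012], [0, 0, 0], [0, 0, 0]], "yaw": [0, 0, 0, 0, 0]}}

```text
time_s: 2.6
position: [0.5511, -0.0304, 0.0478]
tool_rot: [[-0.001, 1.0, 0.002], [1.0, 0.001, -0.001], [-0.001, 0.002, -1.0]]
ft_force: [-0.5, 0.1, -0.0]
grip_width: 0.0697
gripper_force: 0.0
```

Emit:
{"op": "jog_arm", "data": {"hand": [0.05, 0.05, 0.05, 0.05, 0.05], "travel": [[0, 0, 0], [0, 0, 0], [0, 0, 0], [0, 0, 0], [0, 0, 0]], "yaw": [0, 0, 0, 0, 0]}}

```text
time_s: 3.22
position: [0.5512, -0.0304, 0.0479]
tool_rot: [[-0.001, 1.0, 0.003], [1.0, 0.001, -0.001], [-0.001, 0.003, -1.0]]
ft_force: [0.7, 0.5, 7.1]
grip_width: 0.0595
gripper_force: 26.7
```

Emit:
{"op": "jog_arm", "data": {"hand": [0.05, 0.05, 0.05, 0.05, 0.05], "travel": [[0.0023, 0.006, 0], [0.0023, 0.008, 0], [0.0023, 0.008, 0], [0.0023, 0.008, 0], [0.0023, 0.008, 0]], "yaw": [0.0136, 0.0136, 0.0136, 0.0136, 0.0136]}}

```text
time_s: 3.85
position: [0.5628, 0.0071, 0.0479]
tool_rot: [[-0.07, 0.998, 0.003], [0.998, 0.07, -0.002], [-0.002, 0.003, -1.0]]
ft_force: [-0.2, -4.6, 5.9]
grip_width: 0.0598
gripper_force: 26.4
```

Emit:
{"op": "jog_arm", "data": {"hand": [0.05, 0.05, 0.05, 0.05, 0.05], "travel": [[-0.0003, 0.005, 0], [-0.0004, 0.005, 0], [-0.0003, 0.005, 0], [-0.0003, 0.004, 0], [0, 0, 0]], "yaw": [0, 0, 0, 0, 0]}}

```text
time_s: 4.47
position: [0.5615, 0.0264, 0.0479]
tool_rot: [[-0.069, 0.998, 0.003], [0.998, 0.069, -0.001], [-0.001, 0.003, -1.0]]
ft_force: [0.3, -1.4, 6.8]
grip_width: 0.0599
gripper_force: 26.5
```

```bash
python3 - <<'E'
from h import *
s=env.observe();print(s["position"],s["ft_force"],s["wrist_torque"],s["grip_width"],s["gripper_force"])
im=env.get_image("top")[:,:,::-1]
cv2.imwrite("pics/c3.png",cv2.resize(im[185:265,175:320],None,fx=5.5,fy=5.5,interpolation=cv2.INTER_CUBIC))
E
```

```text
[0.5614907  0.02644023 0.04788922] [ 0.32488137 -1.40045242  6.75340745] [-0.25618287  0.02043809  0.0254946 ] 0.05985910072592284 26.501892507076263
```

View pics/c3.png

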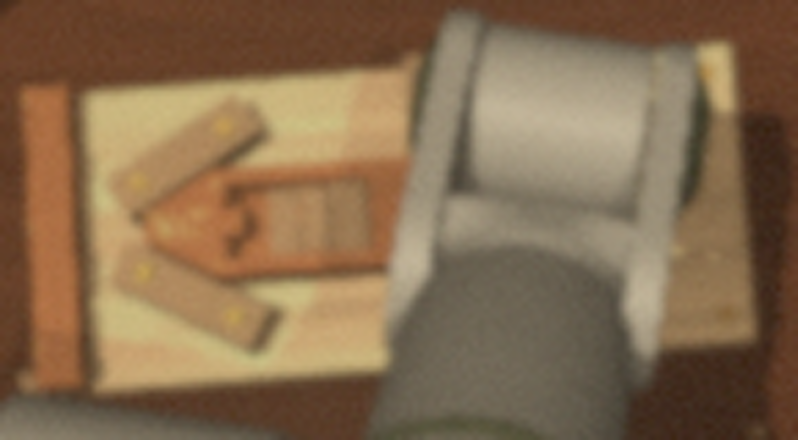

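The body now lies straight, with its nose tip at crop (143,218), a few mm short of home and centred between the cheeks. I'll release it, back off behind the tail and shut the fingers.

Emit:
{"op": "jog_arm", "data": {"hand": [0.0854, 0.0854, 0.0854, 0.0854, 0.0854], "travel": [[0, 0, 0], [0, 0, 0], [0, 0, 0], [0.001, -0.015, 0], [0.001, -0.015, 0]], "yaw": [0, 0, 0, 0, 0]}}

```text
time_s: 5.15
position: [0.5626, -0.0044, 0.0463]
tool_rot: [[-0.069, 0.998, 0.0], [0.998, 0.069, -0.0], [-0.0, 0.0, -1.0]]
ft_force: [-0.4, 0.4, -0.1]
grip_width: 0.0853
gripper_force: 0.0
```

Emit:
{"op": "jog_arm", "data": {"hand": [0.0854, 0, 0, 0, 0], "travel": [[0.001, -0.016, 0], [0, 0, 0], [0, 0, 0], [0, 0, 0], [0, 0, 0]], "yaw": [0, 0, 0, 0, 0]}}

```text
time_s: 5.78
position: [0.5634, -0.0188, 0.0463]
tool_rot: [[-0.07, 0.998, -0.0], [0.998, 0.07, 0.0], [0.0, -0.0, -1.0]]
ft_force: [0.2, -0.2, -0.8]
grip_width: 0.0124
gripper_force: 0.0
```

Emit:
{"op": "jog_arm", "data": {"hand": [0, 0, 0, 0, 0], "travel": [[0, 0, 0], [0, 0, 0], [0, 0, 0], [-0.0007, 0.01, 0], [-0.0002, 0.003, 0]], "yaw": [0, 0, 0, 0, 0]}}

```text
time_s: 6.4
position: [0.5624, -0.0054, 0.0463]
tool_rot: [[-0.07, 0.998, -0.0], [0.998, 0.07, 0.0], [0.0, -0.0, -1.0]]
ft_force: [0.2, -1.1, 0.1]
grip_width: 0.0001
gripper_force: 0.0
```

Emit:
{"op": "jog_arm", "data": {"hand": [0, 0, 0, 0, 0], "travel": [[0.0012, 0, 0], [0, 0.001, 0], [0, 0.001, 0], [0, 0.001, 0], [0, 0, 0]], "yaw": [0, 0, 0, 0, 0]}}

```text
time_s: 7.02
position: [0.5638, -0.0032, 0.0463]
tool_rot: [[-0.069, 0.998, -0.0], [0.998, 0.069, 0.0], [0.0, -0.0, -1.0]]
ft_force: [0.1, 0.1, 0.3]
grip_width: -0.0002
gripper_force: 0.0
```

Emit:
{"op": "jog_arm", "data": {"hand": [0, 0, 0, 0, 0], "travel": [[0, 0.001, 0], [0, 0.001, 0], [0, 0.001, 0], [0, 0, 0], [0, 0, 0]], "yaw": [0, 0, 0, 0, 0]}}

```text
time_s: 7.65
position: [0.5638, -0.0002, 0.0463]
tool_rot: [[-0.069, 0.998, 0.0], [0.998, 0.069, -0.0], [-0.0, 0.0, -1.0]]
ft_force: [0.6, -0.8, 0.0]
grip_width: -0.0001
gripper_force: 0.6
```

Emit:
{"op": "jog_arm", "data": {"hand": [0, 0, 0, 0, 0], "travel": [[-0.0001, 0.001, 0], [0, 0.001, 0], [-0.0001, 0.001, 0], [0, 0, 0], [0, 0, 0]], "yaw": [0, 0, 0, 0, 0]}}

```text
time_s: 8.28
position: [0.5636, 0.0029, 0.0463]
tool_rot: [[-0.069, 0.998, 0.0], [0.998, 0.069, 0.0], [0.0, 0.0, -1.0]]
ft_force: [0.7, -1.1, -0.3]
grip_width: -0.0001
gripper_force: 0.7
```

Emit:
{"op": "jog_arm", "data": {"hand": [0, 0, 0, 0, 0], "travel": [[0, 0.0005, 0], [0, 0.0005, 0], [0, 0.0005, 0], [0, 0, 0], [0, 0, 0]], "yaw": [0, 0, 0, 0, 0]}}

```text
time_s: 8.9
position: [0.5637, 0.004, 0.0464]
tool_rot: [[-0.069, 0.998, 0.0], [0.998, 0.069, -0.0], [-0.0, 0.0, -1.0]]
ft_force: [0.5, -5.4, -1.5]
grip_width: 0.0002
gripper_force: 2.6
```

Emit:
{"op": "jog_arm", "data": {"hand": [0, 0, 0, 0, 0], "travel": [[0, 0.0003, 0], [0, 0.0003, 0], [0, 0, 0], [0, 0, 0], [0, 0, 0]], "yaw": [0, 0, 0, 0, 0]}}

```text
time_s: 9.52
position: [0.564, 0.0042, 0.0464]
tool_rot: [[-0.069, 0.998, 0.001], [0.998, 0.069, -0.001], [-0.001, 0.001, -1.0]]
ft_force: [0.9, -7.7, -0.4]
grip_width: 0.0003
gripper_force: 3.9
```

Emit:
{"op": "jog_arm", "data": {"hand": [0, 0, 0, 0, 0], "travel": [[0, 0.0004, 0], [0, 0.0004, 0], [0, 0, 0], [0, 0, 0], [0, 0, 0]], "yaw": [0, 0, 0, 0, 0]}}

```text
time_s: 10.15
position: [0.5643, 0.0043, 0.0466]
tool_rot: [[-0.069, 0.998, 0.002], [0.998, 0.069, -0.002], [-0.002, 0.002, -1.0]]
ft_force: [2.6, -11.2, -1.0]
grip_width: 0.0
gripper_force: 5.6
```

```bash
python3 - <<'E'
from h import *
s=env.observe();print(s["position"],s["ft_force"],s["wrist_torque"],s["grip_width"],s["gripper_force"])
im=env.get_image("top")[:,:,::-1]
cv2.imwrite("pics/c4.png",cv2.resize(im[185:265,175:275],None,fx=7,fy=7,interpolation=cv2.INTER_CUBIC))
E
```

```text
[0.56431433 0.00431278 0.04657006] [  2.64557219 -11.24390263  -1.03258378] [-1.76986805 -0.30011255 -0.03120003] 4.9972588661034084e-05 5.598245300352573
```

View pics/c4.png

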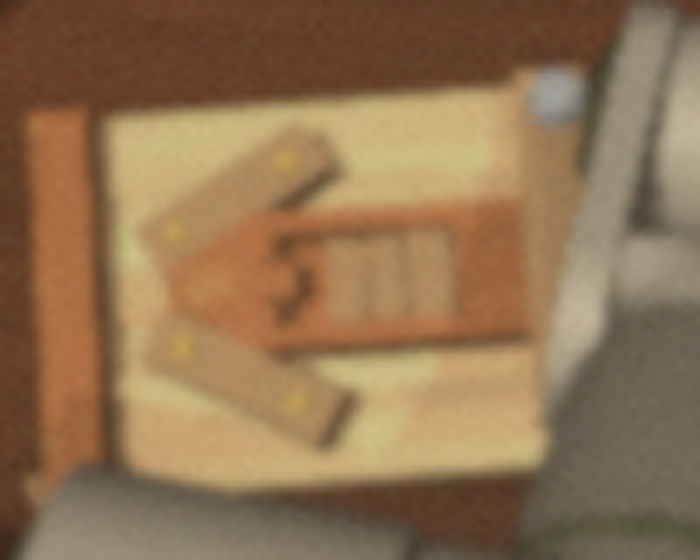

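The nose is in the V, at about (165,285) in this crop. The sides look perhaps 1° off the board edges, so I'll measure that from the existing frame.

```bash
cat >> h.py <<'E'
def edge(im,cols,r0,r1,off,sc,ch=1,sign=-1):
    # per column strongest signed gradient between rows r0..r1 (crop px), line fit, returns full-image points
    g=sign*cv2.Sobel(cv2.GaussianBlur(im[:,:,ch],(0,0),3).astype(float),cv2.CV_64F,0,1)
    P=np.array([(c,r0+np.argmax(g[r0:r1,c])) for c in cols],float)
    k=np.polyfit(P[:,0],P[:,1],1); e=P[:,1]-np.polyval(k,P[:,0]); m=abs(e)<3
    k=np.polyfit(P[m,0],P[m,1],1); x=np.array([cols[0],cols[-1]],float)
    return (np.c_[x,np.polyval(k,x)]+.5)/sc-.5+np.array(off),m.mean(),e[m].std()
E
python3 - <<'E'
from h import *
im=cv2.imread("pics/c4.png")
for n,cols,r0,r1,z,s in (("fid up",range(310,520,3),190,225,.058,-1),("fid low",range(290,520,3),325,365,.018,1),("board up",range(120,500,3),75,130,.018,1),("board low",range(250,530,3),450,505,.018,-1)):
    p,m,e=edge(im,list(cols),r0,r1,(175,185),7,1,s); q=w(p,z)
    d=q[1]-q[0]; print(n,q[:,:2],np.degrees(np.arctan2(-d[1],-d[0])),m,e)
E
```

```text
fid up [[0.57978566 0.20330629]
 [0.58520056 0.11333264]] 93.4440901981541 0.7714285714285715 1.5710008060948548
fid low [[0.52008897 0.2163286 ]
 [0.52525116 0.11539434]] 92.92779071243488 0.961038961038961 1.141122903751437
board up [[0.63139528 0.29369067]
 [0.64230939 0.12435379]] 93.6877300511282 1.0 1.0656000371441616
board low [[0.46292088 0.23329734]
 [0.47098075 0.11055654]] 93.75697737143153 0.9680851063829787 1.2474877437167795
```

Emit:
{"op": "jog_arm", "data": {"hand": [0, 0, 0, 0, 0], "travel": [[0.0005, 0, 0], [0.0005, 0, 0], [0.0005, 0, 0], [0, 0, 0], [0, 0, 0]], "yaw": [0, 0, 0, 0, 0]}}

```text
time_s: 10.82
position: [0.5657, 0.0046, 0.0465]
tool_rot: [[-0.069, 0.998, 0.001], [0.998, 0.069, -0.002], [-0.002, 0.001, -1.0]]
ft_force: [1.7, -9.5, -1.1]
grip_width: 0.0
gripper_force: 4.8
```

Emit:
{"op": "jog_arm", "data": {"hand": [0, 0, 0, 0, 0], "travel": [[0.0005, 0.0002, 0], [0, 0.0003, 0], [0, 0.0002, 0], [0, 0, 0], [0, 0, 0]], "yaw": [0, 0, 0, 0, 0]}}

```text
time_s: 11.45
position: [0.5664, 0.0048, 0.0466]
tool_rot: [[-0.069, 0.998, 0.002], [0.998, 0.069, -0.003], [-0.003, 0.002, -1.0]]
ft_force: [1.7, -11.7, -1.7]
grip_width: -0.0003
gripper_force: 6.1
```

```bash
python3 - <<'E'
from h import *
im=env.get_image("top")[:,:,::-1]
im=cv2.resize(im[185:265,175:275],None,fx=7,fy=7,interpolation=cv2.INTER_CUBIC);cv2.imwrite("pics/c5.png",im)
for n,cols,r0,r1,z,s in (("fid up",range(310,520,3),190,225,.058,-1),("fid low",range(290,520,3),325,365,.018,1)):
    p,m,e=edge(im,list(cols),r0,r1,(175,185),7,1,s); q=w(p,z)
    d=q[1]-q[0]; print(n,q[:,:2],np.degrees(np.arctan2(-d[1],-d[0])),m,e)
E
```

```text
fid up [[0.57980893 0.20330652]
 [0.58595434 0.11333258]] 93.9073518598685 0.8142857142857143 1.5287698907009795
fid low [[0.5201098  0.21632883]
 [0.52631331 0.11539421]] 93.51701187171953 0.987012987012987 1.0570314068654416
```

The body is home and straight (93.7° against the board's 93.75°), bearing at about 11.7 N. Next I fetch the wedge.

Emit:
{"op": "jog_arm", "data": {"hand": [0, 0, 0, 0.04, 0.07], "travel": [[0.0007, -0.01, 0], [0.0007, -0.01, 0.02], [0, 0, 0.05], [0, 0, 0.05], [-0.02, -0.045, 0.03]], "yaw": [0, 0, 0, 0, 0.0335]}}

```text
time_s: 12.12
position: [0.5476, -0.0572, 0.1987]
tool_rot: [[-0.107, 0.994, 0.003], [0.994, 0.107, 0.001], [0.0, 0.003, -1.0]]
ft_force: [0.7, -0.8, 0.1]
grip_width: 0.0359
gripper_force: 0.0
```

Emit:
{"op": "jog_arm", "data": {"hand": [0.07, 0.07, 0.07, 0.07, 0.07], "travel": [[-0.02, -0.048, 0], [-0.02, -0.048, 0], [-0.02, -0.048, 0], [-0.02, -0.048, 0], [-0.02, -0.048, 0]], "yaw": [0.05, 0.05, 0, 0, 0]}}

```text
time_s: 12.75
position: [0.4461, -0.2996, 0.1963]
tool_rot: [[-0.202, 0.979, 0.0], [0.979, 0.202, 0.001], [0.001, 0.001, -1.0]]
ft_force: [1.0, -0.4, -0.1]
grip_width: 0.0699
gripper_force: 0.0
```

Emit:
{"op": "jog_arm", "data": {"hand": [0.07, 0.07, 0.07, 0.07, 0.07], "travel": [[-0.019, -0.0435, 0], [0, 0, -0.05], [0, 0, -0.05], [0, 0, 0], [0, 0, 0]], "yaw": [0, 0, 0, 0, 0]}}

```text
time_s: 13.38
position: [0.4287, -0.3425, 0.0981]
tool_rot: [[-0.202, 0.979, 0.002], [0.979, 0.202, -0.001], [-0.002, 0.001, -1.0]]
ft_force: [-0.3, 0.2, 0.8]
grip_width: 0.0697
gripper_force: 0.0
```

```bash
python3 - <<'E'
from h import *
print(env.observe()["position"])
im=env.get_image("top")[:,:,::-1]
a=cv2.resize(im[185:265,175:320],None,fx=5.5,fy=5.5,interpolation=cv2.INTER_CUBIC);cv2.imwrite("pics/c6.png",a)
for n,cols,r0,r1,z,s in (("fid up",list(range(490,680,3)),140,190,.058,-1),("fid low",range(490,690,3),250,290,.018,1)):
    p,m,e=edge(a,list(cols),r0,r1,(175,185),5.5,1,s); q=w(p,z)
    d=q[1]-q[0]; print(n,q[:,:2],np.degrees(np.arctan2(-d[1],-d[0])),m,e)
E
```

```text
[ 0.42865323 -0.34253223  0.09807278]
fid up [[ 0.59659342  0.06682295]
 [ 0.56959063 -0.03753126]] 75.4923035387364 0.203125 1.6123221183216518
fid low [[ 0.53372218  0.06848506]
 [ 0.52241739 -0.04311011]] 84.21556823616805 0.3582089552238806 1.8816199382924226
```

View pics/c6.png

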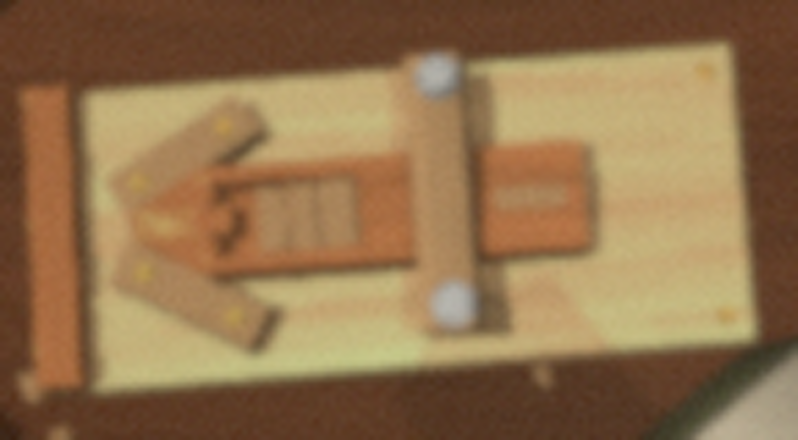

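The body stayed straight and home after I backed off, with its tail at crop (590,196) and both cheeks flanking the nose. I descend on the wedge and grip it.

Emit:
{"op": "jog_arm", "data": {"hand": [0.07, 0.07, 0.07, 0.07, 0.025], "travel": [[0, -0.001, -0.04], [0, 0, -0.026], [0, 0, -0.01], [0, 0, 0], [0, 0, 0]], "yaw": [0, 0, 0, 0, 0], "grip_force": 45}}

```text
time_s: 14.05
position: [0.4285, -0.3436, 0.0217]
tool_rot: [[-0.201, 0.98, 0.002], [0.98, 0.201, -0.002], [-0.002, 0.001, -1.0]]
ft_force: [-1.1, 0.2, 0.2]
grip_width: 0.0536
gripper_force: 0.0
```

Emit:
{"op": "jog_arm", "data": {"hand": [0.025, 0.025, 0.025, 0.025, 0.025], "travel": [[0, 0, 0], [0, 0, 0], [0, 0, 0], [0, 0, 0], [0, 0, 0]], "yaw": [0, 0, 0, 0, 0]}}

```text
time_s: 14.68
position: [0.4285, -0.3436, 0.0217]
tool_rot: [[-0.201, 0.98, 0.002], [0.98, 0.201, -0.002], [-0.002, 0.001, -1.0]]
ft_force: [-0.2, 1.7, 6.3]
grip_width: 0.0353
gripper_force: 44.9
```

Emit:
{"op": "jog_arm", "data": {"hand": [0.025, 0.025, 0.025, 0.025, 0.025], "travel": [[0, 0, 0.02], [0, 0, 0.05], [0, 0, 0.05], [0.0231, 0.048, 0], [0.0231, 0.048, 0]], "yaw": [0, 0, 0, -0.0228, -0.0228]}}

```text
time_s: 15.3
position: [0.4746, -0.2463, 0.1414]
tool_rot: [[-0.154, 0.988, 0.002], [0.988, 0.154, -0.001], [-0.002, 0.001, -1.0]]
ft_force: [1.1, -0.0, 0.1]
grip_width: 0.0353
gripper_force: 44.8
```

Emit:
{"op": "jog_arm", "data": {"hand": [0.025, 0.025, 0.025, 0.025, 0.025], "travel": [[0.0231, 0.048, 0], [0.0231, 0.048, 0], [0.0231, 0.048, 0], [0.0231, 0.043, 0], [0, 0, 0]], "yaw": [-0.0228, -0.0228, -0.0228, -0.0228, 0]}}

```text
time_s: 15.92
position: [0.5674, -0.0573, 0.1406]
tool_rot: [[-0.07, 0.998, 0.001], [0.998, 0.07, 0.0], [0.0, 0.001, -1.0]]
ft_force: [-0.1, -0.3, -1.2]
grip_width: 0.0348
gripper_force: 44.9
```

```bash
python3 - <<'E'
from h import *
s=env.observe();print(s["position"],s["tool_rot"][:,1],s["ft_force"],s["grip_width"])
a=env.get_image("top")[185:265,175:320,::-1];b=env.get_image("side")[160:250,220:320,::-1]
a=cv2.resize(a,(580,320),interpolation=cv2.INTER_CUBIC);b=cv2.resize(b,(300,270),interpolation=cv2.INTER_CUBIC)
o=np.zeros((600,580,3),np.uint8);o[:320]=a;o[325:595,:300]=b;cv2.imwrite("pics/c7.png",o)
E
```

```text
[ 0.56736576 -0.05727891  0.1406474 ] [9.97558084e-01 6.98380872e-02 7.15140022e-04] [-0.12607822 -0.30004795 -1.15519454] 0.03481199844338241
```

View pics/c7.png

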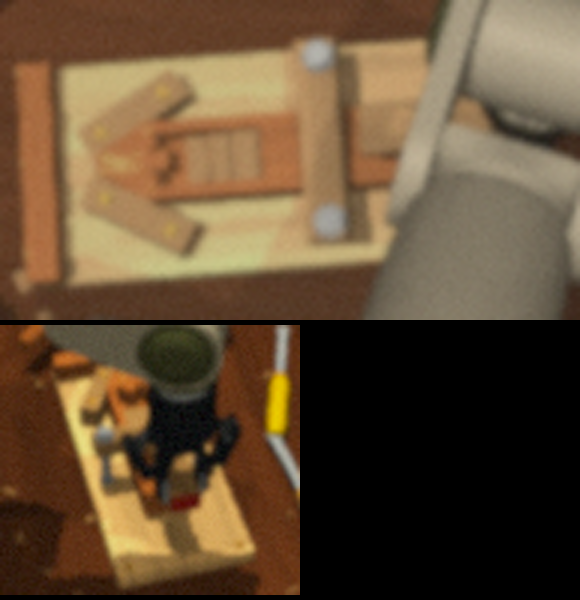

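The wedge hangs straight behind the bar, its thin end at crop (358,130), over the body's centre line. The red end faces the robot's right. I'll lower it to just above the tail's top.

Emit:
{"op": "jog_arm", "data": {"hand": [0.025, 0.025, 0.025, 0.025, 0.025], "travel": [[0, 0, -0.025], [0, 0, -0.02], [0, 0, -0.0115], [0, 0, 0], [0, 0, 0]], "yaw": [0, 0, 0, 0, 0]}}

```text
time_s: 16.65
position: [0.5669, -0.0605, 0.0846]
tool_rot: [[-0.065, 0.998, 0.001], [0.998, 0.065, -0.0], [-0.0, 0.001, -1.0]]
ft_force: [-0.3, -0.5, -0.8]
grip_width: 0.0354
gripper_force: 44.8
```

```bash
python3 - <<'E'
from h import *
s=env.observe();print(s["position"],s["ft_force"])
print(w(np.array([[358,130]])/4+[175,185],.129))
a=env.get_image("top")[195:245,235:285,::-1];b=env.get_image("side")[190:250,240:310,::-1]
a=cv2.resize(a,(400,400),interpolation=cv2.INTER_CUBIC);b=cv2.resize(b,(390,334),interpolation=cv2.INTER_CUBIC)
o=np.zeros((400,800,3),np.uint8);o[:,:400]=a;o[:334,405:795]=b;cv2.imwrite("pics/c8.png",o)
E
```

```text
[ 0.56687237 -0.06051476  0.08460203] [-0.25024486 -0.48009651 -0.81517369]
[[0.55767785 0.06228924 0.129     ]]
```

View pics/c8.png

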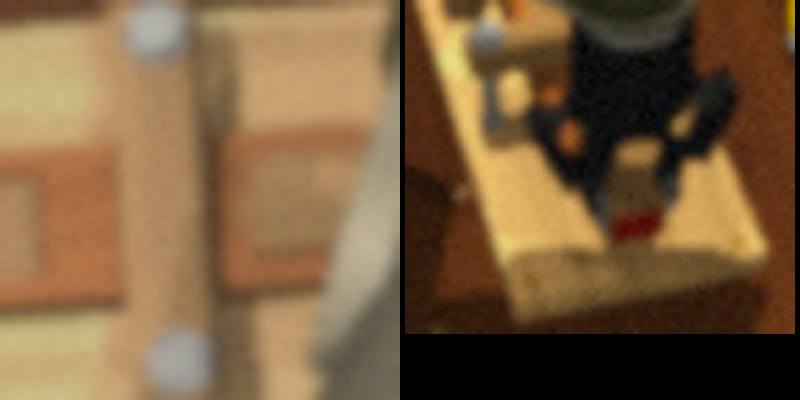

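In the two crops the wedge sits centred on the tail, its thin end about 10 mm short of the bar at (245,205). I slide it in slightly above the body, then lower it to contact.

Emit:
{"op": "jog_arm", "data": {"hand": [0.025, 0.025, 0.025, 0.025, 0.025], "travel": [[0, 0, -0.003], [-0.0007, 0.01, 0], [-0.0007, 0.01, 0], [-0.0007, 0.01, 0], [-0.0002, 0.005, 0]], "yaw": [0, 0, 0, 0, 0]}}

```text
time_s: 17.38
position: [0.5642, -0.0241, 0.0809]
tool_rot: [[-0.067, 0.998, -0.0], [0.998, 0.067, 0.0], [0.0, -0.0, -1.0]]
ft_force: [-0.5, 0.5, -1.0]
grip_width: 0.0352
gripper_force: 44.8
```

Emit:
{"op": "jog_arm", "data": {"hand": [0.025, 0.025, 0.025, 0.025, 0.025], "travel": [[0, 0, 0], [0, 0, -0.0005], [0, 0, -0.0005], [0, 0, 0], [0, 0, 0]], "yaw": [0, 0, 0, 0, 0]}}

```text
time_s: 18.0
position: [0.5643, -0.0252, 0.0798]
tool_rot: [[-0.066, 0.998, -0.0], [0.998, 0.066, 0.0], [0.0, -0.0, -1.0]]
ft_force: [0.0, -0.1, -1.1]
grip_width: 0.0354
gripper_force: 44.8
```

Emit:
{"op": "jog_arm", "data": {"hand": [0.025, 0.025, 0.025, 0.025, 0.025], "travel": [[0, 0, -0.0004], [0, 0, -0.0004], [0, 0, 0], [0, 0, 0], [0, 0, 0]], "yaw": [0, 0, 0, 0, 0]}}

```text
time_s: 18.62
position: [0.5644, -0.0253, 0.0793]
tool_rot: [[-0.066, 0.998, 0.0], [0.998, 0.066, -0.0], [-0.0, 0.0, -1.0]]
ft_force: [-1.9, -3.5, 4.4]
grip_width: 0.035
gripper_force: 45.2
```

Emit:
{"op": "jog_arm", "data": {"hand": [0.025, 0.025, 0.025, 0.025, 0.025], "travel": [[0, 0, 0.0004], [-0.0003, 0.005, 0], [-0.0003, 0.005, 0], [0, 0, 0], [0, 0, 0]], "yaw": [0, 0, 0, 0, 0]}}

```text
time_s: 19.25
position: [0.5636, -0.0146, 0.0794]
tool_rot: [[-0.066, 0.998, -0.0], [0.998, 0.066, 0.001], [0.001, -0.0, -1.0]]
ft_force: [0.2, 1.1, 3.7]
grip_width: 0.0352
gripper_force: 45.3
```

Emit:
{"op": "jog_arm", "data": {"hand": [0.025, 0.025, 0.025, 0.025, 0.025], "travel": [[-0.0002, 0.003, 0], [-0.0002, 0.003, 0], [0, 0, 0], [0, 0, 0], [0, 0, 0]], "yaw": [0, 0, 0, 0, 0]}}

```text
time_s: 19.88
position: [0.5633, -0.009, 0.0795]
tool_rot: [[-0.066, 0.998, 0.0], [0.998, 0.066, 0.0], [0.0, 0.0, -1.0]]
ft_force: [0.4, 0.3, 5.1]
grip_width: 0.0353
gripper_force: 45.4
```

Emit:
{"op": "jog_arm", "data": {"hand": [0.025, 0.025, 0.025, 0.025, 0.025], "travel": [[0, 0, 0.0003], [-0.0002, 0.003, 0], [-0.0002, 0.003, 0], [0, 0, 0], [0, 0, 0]], "yaw": [0, 0, 0, 0, 0]}}

```text
time_s: 20.5
position: [0.5627, -0.0027, 0.0796]
tool_rot: [[-0.066, 0.998, -0.0], [0.998, 0.066, 0.001], [0.001, -0.0, -1.0]]
ft_force: [0.2, 1.5, 1.5]
grip_width: 0.0352
gripper_force: 45.1
```

Thin end is now about 28 mm past the bar's middle, resting on the body. I release, back off and shut the fingers to push from behind.

Emit:
{"op": "jog_arm", "data": {"hand": [0.05, 0.06, 0.06, 0.06, 0.06], "travel": [[0, 0, 0], [0, 0, 0], [0.001, -0.015, 0], [0.001, -0.015, 0], [0.001, -0.015, 0]], "yaw": [0, 0, 0, 0, 0]}}

```text
time_s: 21.12
position: [0.5659, -0.0496, 0.0797]
tool_rot: [[-0.065, 0.998, 0.0], [0.998, 0.065, -0.0], [-0.0, 0.0, -1.0]]
ft_force: [0.8, 0.3, 0.2]
grip_width: 0.0599
gripper_force: 0.0
```

Emit:
{"op": "jog_arm", "data": {"hand": [0.06, 0, 0, 0, 0], "travel": [[0.0004, -0.005, 0], [0, 0, 0], [0, 0, 0], [0, 0, 0], [0, 0, 0]], "yaw": [0, 0, 0, 0, 0]}}

```text
time_s: 21.75
position: [0.5663, -0.0528, 0.0797]
tool_rot: [[-0.066, 0.998, 0.0], [0.998, 0.066, 0.0], [0.0, 0.0, -1.0]]
ft_force: [-0.5, -0.2, 0.9]
grip_width: 0.0
gripper_force: 0.0
```

```bash
python3 - <<'E'
from h import *
s=env.observe();print(s["position"],s["ft_force"],s["grip_width"])
a=env.get_image("top")[185:265,175:320,::-1];b=env.get_image("side")[170:250,230:310,::-1]
a=cv2.resize(a,(580,320),interpolation=cv2.INTER_CUBIC);b=cv2.resize(b,(270,270),interpolation=cv2.INTER_CUBIC)
o=np.zeros((595,580,3),np.uint8);o[:320]=a;o[322:592,:270]=b;cv2.imwrite("pics/c9.png",o)
E
```

```text
[ 0.56627276 -0.05278972  0.07974664] [-0.48732824 -0.2443409   0.89522101] 3.170589551411403e-05
```

View pics/c9.png

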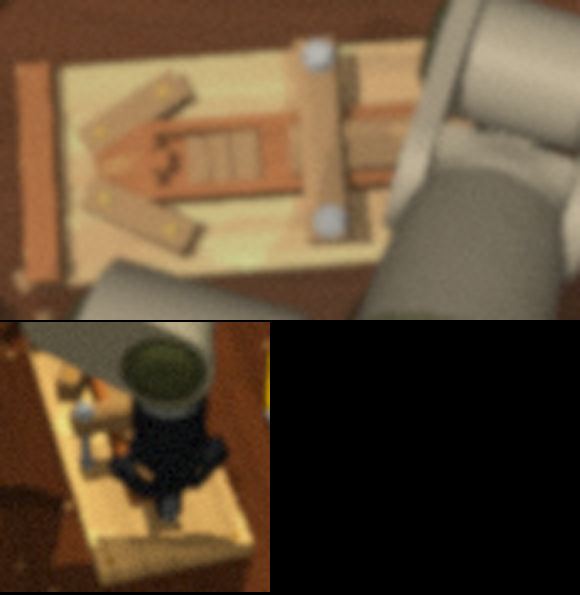

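The wedge lies straight under the bar with its thin end visible past it at (295,145), and the shut fingers are behind its thick end. Now I push by feel.

Emit:
{"op": "jog_arm", "data": {"hand": [0, 0, 0, 0, 0], "travel": [[-0.0007, 0.01, 0], [-0.0005, 0.008, 0], [-0.0002, 0.002, 0], [-0.0001, 0.002, 0], [0, 0, 0]], "yaw": [0, 0, 0, 0, 0]}}

```text
time_s: 22.48
position: [0.5648, -0.0311, 0.0797]
tool_rot: [[-0.066, 0.998, 0.0], [0.998, 0.066, -0.0], [-0.0, 0.0, -1.0]]
ft_force: [0.2, -1.0, 0.2]
grip_width: -0.0001
gripper_force: 0.0
```

Emit:
{"op": "jog_arm", "data": {"hand": [0, 0, 0, 0, 0], "travel": [[-0.0001, 0.001, 0], [0, 0.001, 0], [-0.0001, 0.0005, 0], [0, 0, 0], [0, 0, 0]], "yaw": [0, 0, 0, 0, 0]}}

```text
time_s: 23.1
position: [0.5646, -0.0286, 0.0797]
tool_rot: [[-0.066, 0.998, -0.0], [0.998, 0.066, 0.0], [0.0, 0.0, -1.0]]
ft_force: [0.5, -0.6, -0.4]
grip_width: -0.0001
gripper_force: 0.1
```

Emit:
{"op": "jog_arm", "data": {"hand": [0, 0, 0, 0, 0], "travel": [[-0.0001, 0.0008, 0], [0, 0.0008, 0], [-0.0001, 0.0008, 0], [0, 0, 0], [0, 0, 0]], "yaw": [0, 0, 0, 0, 0]}}

```text
time_s: 23.72
position: [0.5643, -0.0261, 0.0797]
tool_rot: [[-0.066, 0.998, -0.0], [0.998, 0.066, 0.0], [0.0, -0.0, -1.0]]
ft_force: [0.3, -1.0, 1.0]
grip_width: 0.0
gripper_force: 0.0
```

Emit:
{"op": "jog_arm", "data": {"hand": [0, 0, 0, 0, 0], "travel": [[-0.0001, 0.001, 0], [-0.0001, 0.001, 0], [0, 0.001, 0], [0, 0, 0], [0, 0, 0]], "yaw": [0, 0, 0, 0, 0]}}

```text
time_s: 24.35
position: [0.5642, -0.0231, 0.0797]
tool_rot: [[-0.066, 0.998, -0.0], [0.998, 0.066, 0.0], [0.0, -0.0, -1.0]]
ft_force: [-0.2, 0.3, 0.5]
grip_width: -0.0
gripper_force: 0.0
```

Emit:
{"op": "jog_arm", "data": {"hand": [0, 0, 0, 0, 0], "travel": [[-0.0001, 0.001, 0], [-0.0001, 0.001, 0], [0, 0.001, 0], [0, 0, 0], [0, 0, 0]], "yaw": [0, 0, 0, 0, 0]}}

```text
time_s: 24.98
position: [0.564, -0.0202, 0.0797]
tool_rot: [[-0.066, 0.998, -0.0], [0.998, 0.066, 0.0], [0.0, -0.0, -1.0]]
ft_force: [0.6, -0.2, 0.4]
grip_width: -0.0001
gripper_force: 0.0
```

Emit:
{"op": "jog_arm", "data": {"hand": [0, 0, 0, 0, 0], "travel": [[-0.0001, 0.001, 0], [-0.0001, 0.001, 0], [0, 0.001, 0], [0, 0, 0], [0, 0, 0]], "yaw": [0, 0, 0, 0, 0]}}

```text
time_s: 25.6
position: [0.5637, -0.0172, 0.0797]
tool_rot: [[-0.066, 0.998, -0.0], [0.998, 0.066, 0.0], [0.0, -0.0, -1.0]]
ft_force: [1.4, -0.0, -0.3]
grip_width: -0.0001
gripper_force: 0.0
```

```bash
cat >> h.py <<'E'
def thin():
    im=cv2.GaussianBlur(env.get_image("top"),(0,0),.6).astype(np.float32)
    u=np.array([-.0662,.9978]);v=np.array([-u[1],u[0]]);o=np.array([.5552,.1237]);r=0
    X=np.arange(-.02,.06,.004)
    for y in (-.012,-.006,0,.006,.012):
        P=np.c_[o+X[:,None]*u+y*v,np.full(len(X),.069)];p=pix(P).astype(np.float32)
        r=r+cv2.remap(im[:,:,1],p[:,0][None],p[:,1][None],cv2.INTER_LINEAR)[0]/5
    print(np.c_[X*1000,r].round().astype(int).tolist())
E
python3 -c "
from h import *
thin()"
```

```text
[[-20, 128], [-16, 127], [-12, 126], [-8, 127], [-4, 131], [0, 135], [4, 138], [8, 131], [12, 118], [16, 116], [20, 127], [24, 135], [28, 136], [32, 134], [36, 128], [40, 128], [44, 133], [48, 132], [52, 129], [56, 128]]
```

Emit:
{"op": "jog_arm", "data": {"hand": [0, 0, 0, 0, 0], "travel": [[-0.0001, 0.001, 0], [-0.0001, 0.001, 0], [0, 0.001, 0], [0, 0, 0], [0, 0, 0]], "yaw": [0, 0, 0, 0, 0]}}

```text
time_s: 26.28
position: [0.564, -0.0161, 0.0798]
tool_rot: [[-0.066, 0.998, 0.001], [0.998, 0.066, -0.003], [-0.003, 0.001, -1.0]]
ft_force: [0.6, -10.8, -1.0]
grip_width: 0.0001
gripper_force: 5.5
```

```bash
python3 -c "
from h import *
thin()"
```

```text
[[-20, 128], [-16, 127], [-12, 125], [-8, 126], [-4, 129], [0, 133], [4, 136], [8, 133], [12, 121], [16, 117], [20, 127], [24, 135], [28, 136], [32, 134], [36, 128], [40, 128], [44, 133], [48, 133], [52, 129], [56, 127]]
```

The wedge grips with its thin end about 45 mm past the bar's middle. A touch more for margin.

Emit:
{"op": "jog_arm", "data": {"hand": [0, 0, 0, 0, 0], "travel": [[0, 0.0003, 0], [0, 0.0003, 0], [0, 0, 0], [0, 0, 0], [0, 0, 0]], "yaw": [0, 0, 0, 0, 0]}}

```text
time_s: 26.95
position: [0.5641, -0.016, 0.0798]
tool_rot: [[-0.065, 0.998, 0.001], [0.998, 0.065, -0.004], [-0.004, 0.001, -1.0]]
ft_force: [1.0, -14.3, -2.0]
grip_width: 0.0003
gripper_force: 6.9
```

Emit:
{"op": "jog_arm", "data": {"hand": [0, 0, 0, 0, 0], "travel": [[0, -0.002, 0], [0.0001, -0.003, 0], [0.0007, -0.01, 0], [0.0014, -0.02, 0], [0, -0.02, 0.04]], "yaw": [0, 0, 0, 0, 0]}}

```text
time_s: 27.58
position: [0.5646, -0.0698, 0.1179]
tool_rot: [[-0.065, 0.998, -0.006], [0.998, 0.065, 0.002], [0.002, -0.005, -1.0]]
ft_force: [-0.3, 0.8, 0.6]
grip_width: -0.0
gripper_force: 0.0
```

Emit:
{"op": "jog_arm", "data": {"hand": [0, 0, 0, 0, 0], "travel": [[0, -0.03, 0.05], [-0.02, -0.05, 0.02], [-0.02, -0.05, 0], [-0.02, -0.05, 0], [0, 0, 0]], "yaw": [0, 0, 0, 0, 0]}}

```text
time_s: 28.2
position: [0.5042, -0.2527, 0.1896]
tool_rot: [[-0.06, 0.998, -0.0], [0.998, 0.06, -0.001], [-0.001, -0.0, -1.0]]
ft_force: [-0.1, 0.1, 1.1]
grip_width: 0.0004
gripper_force: 0.0
```

```bash
python3 - <<'E'
from h import *
thin()
a=env.get_image("top")[:,:,::-1]
im=cv2.resize(a[185:265,175:275],None,fx=7,fy=7,interpolation=cv2.INTER_CUBIC)
for n,cols,r0,r1,z,s in (("fid up",range(310,500,3),190,225,.058,-1),("fid low",range(290,500,3),325,365,.018,1)):
    p,m,e=edge(im,list(cols),r0,r1,(175,185),7,1,s); q=w(p,z)
    d=q[1]-q[0]; print(n,q[:,:2],np.degrees(np.arctan2(-d[1],-d[0])),m,e)
# wedge side/end behind the bar: red thick end position
hsv=cv2.cvtColor(a,cv2.COLOR_BGR2HSV)
u=np.array([-.0662,.9978]);v=np.array([-u[1],u[0]]);o=np.array([.5552,.1237])
for y in np.arange(-.036,.037,.004):
    P=np.array([[*(o+x*u+y*v),.075] for x in (-.115,-.1,-.085,-.07)]);p=pix(P).astype(np.float32)
    print(round(y*1000),cv2.remap(a[:,:,1],p[:,0][None],p[:,1][None],cv2.INTER_LINEAR)[0])
E
```

```text
[[-20, 139], [-16, 135], [-12, 132], [-8, 134], [-4, 136], [0, 136], [4, 135], [8, 129], [12, 117], [16, 113], [20, 123], [24, 131], [28, 132], [32, 130], [36, 124], [40, 125], [44, 129], [48, 129], [52, 125], [56, 124]]
fid up [[0.57988147 0.20330724]
 [0.58598165 0.12116304]] 94.24709005914409 0.8125 1.6698020054929443
fid low [[0.52038604 0.21633184]
 [0.52558966 0.12469811]] 93.25017359730562 0.9857142857142858 1.2258878355992893
-36 [177 178 179 182]
-32 [176 170 174 175]
-28 [172 147 152 151]
-24 [153 126 127 124]
-20 [137 120 119 118]
-16 [138 127 125 126]
-12 [140 139 136 136]
-8 [142 140 141 142]
-4 [137 140 138 138]
0 [132 138 134 135]
4 [130 135 133 131]
8 [127 134 131 134]
12 [130 134 128 130]
16 [125 132 126 128]
20 [106 110 105 109]
24 [101 101  96 100]
28 [127 110 103 107]
32 [146 100  95  95]
36 [161 112 114 108]
```

The pictures, measured numerically, show the wedge centred (y from -16 to +18 mm), its thin end unchanged, and the body straight. One light touch from behind will check that the grip holds.

Emit:
{"op": "jog_arm", "data": {"hand": [0, 0, 0, 0, 0], "travel": [[0.0155, 0.05, 0], [0.0155, 0.05, 0], [0.0155, 0.05, 0], [0.0155, 0.05, 0], [0, 0, -0.03]], "yaw": [0, 0, 0, 0, 0]}}

```text
time_s: 28.92
position: [0.5693, -0.0444, 0.1611]
tool_rot: [[-0.072, 0.997, 0.005], [0.997, 0.072, -0.001], [-0.001, 0.005, -1.0]]
ft_force: [0.7, -0.6, 0.1]
grip_width: -0.0005
gripper_force: 0.0
```

Emit:
{"op": "jog_arm", "data": {"hand": [0, 0, 0, 0, 0], "travel": [[0, 0, -0.04], [0, 0, -0.03], [0, 0, -0.01], [0, 0, 0], [0, 0, 0]], "yaw": [0, 0, 0, 0, 0]}}

```text
time_s: 29.55
position: [0.5684, -0.0486, 0.081]
tool_rot: [[-0.066, 0.998, 0.002], [0.998, 0.066, -0.001], [-0.001, 0.002, -1.0]]
ft_force: [0.2, 0.6, -0.3]
grip_width: 0.0001
gripper_force: 0.0
```

Emit:
{"op": "jog_arm", "data": {"hand": [0, 0, 0, 0, 0], "travel": [[-0.002, 0.01, 0], [-0.002, 0.01, 0], [-0.0004, 0.008, 0], [0, 0, 0], [0, 0, 0]], "yaw": [0, 0, 0, 0, 0]}}

```text
time_s: 30.18
position: [0.5635, -0.0206, 0.0797]
tool_rot: [[-0.066, 0.998, 0.0], [0.998, 0.066, -0.0], [-0.0, 0.0, -1.0]]
ft_force: [0.2, 0.4, 0.5]
grip_width: -0.0002
gripper_force: 0.0
```

Emit:
{"op": "jog_arm", "data": {"hand": [0, 0, 0, 0, 0], "travel": [[0, 0.001, 0], [0, 0.001, 0], [0, 0.001, 0], [0, 0, 0], [0, 0, 0]], "yaw": [0, 0, 0, 0, 0]}}

```text
time_s: 30.8
position: [0.5634, -0.0176, 0.0797]
tool_rot: [[-0.066, 0.998, -0.0], [0.998, 0.066, 0.0], [0.0, -0.0, -1.0]]
ft_force: [0.4, 0.9, -0.1]
grip_width: -0.0
gripper_force: 0.0
```

Emit:
{"op": "jog_arm", "data": {"hand": [0, 0, 0, 0, 0], "travel": [[0, 0.001, 0], [0, 0.0008, 0], [0, 0, 0], [0, 0, 0], [0, 0, 0]], "yaw": [0, 0, 0, 0, 0]}}

```text
time_s: 31.42
position: [0.5634, -0.0163, 0.0797]
tool_rot: [[-0.066, 0.998, 0.0], [0.998, 0.066, -0.001], [-0.001, -0.0, -1.0]]
ft_force: [-0.1, -5.8, -0.7]
grip_width: 0.0002
gripper_force: 2.6
```

The wedge resists at exactly the same place, so it holds. I retreat and hand in.

Emit:
{"op": "jog_arm", "data": {"hand": [0, 0, 0, 0, 0], "travel": [[0, -0.002, 0], [0.0001, -0.003, 0], [0.0007, -0.01, 0], [0.0014, -0.02, 0], [0, -0.02, 0.04]], "yaw": [0, 0, 0, 0, 0]}}

```text
time_s: 32.05
position: [0.5645, -0.0721, 0.1179]
tool_rot: [[-0.065, 0.998, -0.005], [0.998, 0.065, 0.002], [0.002, -0.005, -1.0]]
ft_force: [0.4, -0.1, 0.6]
grip_width: 0.0002
gripper_force: 0.0
```

Emit:
{"op": "jog_arm", "data": {"hand": [0, 0, 0, 0, 0], "travel": [[0, -0.03, 0.05], [-0.02, -0.04, 0.01], [0, 0, 0], [0, 0, 0], [0, 0, 0]], "yaw": [0, 0, 0, 0, 0]}}

```text
time_s: 32.67
position: [0.5456, -0.1403, 0.1792]
tool_rot: [[-0.067, 0.998, -0.001], [0.998, 0.067, 0.001], [0.001, -0.001, -1.0]]
ft_force: [-0.0, 0.2, -0.4]
grip_width: -0.0001
gripper_force: 0.0
```

```bash
python3 -c "
from rig import env
print(env.close_job())"
```

```text
the job is handed in; nothing more can be done
None
```

I handed the job in at about 33 s: the fiddle body was pushed home straight in the V with about 12 N, then the wedge driven tight under the bridge with about 14 N, and a re-push found it had not moved; no verdict came back.

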